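# Refill the spring-loaded sample magazine

### The job

Refill the analyser's sample magazine: take off its dust cover and set it down on the bench, then load every cast sample disc that lies on the bench, pushing each one down against the spring platform until the two side catches snap over it and hold it. Then put the cover back on and turn it until both its lugs drop into the rim's notches and it sits fully home. Leave the other things on the bench where they are.

Things in the scene. Friction and masses are not known exactly. Their poses are not given: they have to be found in the camera images.
- magazine: Sample magazine, fixed, upright: octagonal slotted aluminium column on a grey foot plate (150 x 130 x 10 mm), steel collar (88 mm across flats) round its mouth. It holds five discs. Origin on its axis at bench level, z up. Two rim notches on its +x and -x sides; two spring catches with thumb tabs on its +y and -y sides (tabs stand out 60 mm from the axis, 107 to 126 mm up).
- mouth (a point): Centre of the magazine's mouth, level with the collar's flat rim, 135 mm above the magazine's origin; axes as the magazine. The bore is 60 mm wide, with a lead-in widening to 69 mm in its top 8 mm. Each rim notch is 13 mm wide, 7 mm deep, 34 to 44 mm from the axis, open outwards. A disc set in the mouth rests on the catches' sloping noses, its top 2 to 5 mm above the rim.
- catches (a point): On the bore's axis, level with the undersides of the two catch noses (19.5 mm below the rim; 43 mm gap between them in y, sloping out above). Some 5 to 10 N pushes a disc past; they snap over it once its top is below this level (3 mm below is ample). Let go, the spring lifts the pile until the top disc bears on them, its centre 8 mm below this point. The next is pushed in on top.
- platform (a joint): The spring platform carrying the pile, in m below its highest place: 0 when empty (top face 114 mm above the magazine's origin), about 0.0145 + 0.016 x (n - 1) with n discs held under the catches, each disc sinking it 16 mm; end stop 0.086. Its spring presses up with 5 N at 0 and 100 N/m more.
- cover: Dust cover, about 0.2 kg: round aluminium plate 84 mm across (z = 8 to 14 mm); spigot below it 57 mm across, 8 mm deep, lowest 3 mm 52 mm across; origin under the spigot's centre, z up. Two lugs in line with x, 10 mm wide, out to 47 mm, down to z = 3 mm. It starts home on the magazine: origin 127 mm above the magazine's (132 with lugs riding on the rim). Half a turn makes no difference.
- cover_bar (a point): Middle of the cover's black grip bar: 28 mm above the cover's origin; the bar is 56 mm long along the cover's x (in line with the lugs), 14 mm thick in y, 28 mm high (z = 14 to 42 mm of the cover), with the plate right below. On the bench the cover stands level on its spigot.
- disc1: A cast aluminium sample disc, plain round puck, 56 mm in diameter, 16 mm thick, about 0.1 kg. Origin at its centre, z along its axis; either face may be up. It starts lying flat on the bench. Three to five discs are there; absent ones read None from the start.
- disc2: A cast aluminium sample disc, plain round puck, 56 mm in diameter, 16 mm thick, about 0.1 kg. Origin at its centre, z along its axis; either face may be up. It starts lying flat on the bench. Three to five discs are there; absent ones read None from the start.
- disc3: A cast aluminium sample disc, plain round puck, 56 mm in diameter, 16 mm thick, about 0.1 kg. Origin at its centre, z along its axis; either face may be up. It starts lying flat on the bench. Three to five discs are there; absent ones read None from the start.
- disc4: A cast aluminium sample disc, plain round puck, 56 mm in diameter, 16 mm thick, about 0.1 kg. Origin at its centre, z along its axis; either face may be up. It starts lying flat on the bench. Three to five discs are there; absent ones read None from the start.
- disc5: A cast aluminium sample disc, plain round puck, 56 mm in diameter, 16 mm thick, about 0.1 kg. Origin at its centre, z along its axis; either face may be up. It starts lying flat on the bench. Three to five discs are there; absent ones read None from the start.
- crucible_a: Bystander: an empty white porcelain crucible, 40 mm across, 34 mm high, standing among the discs. Origin under its centre.
- crucible_b: Bystander: a smaller white porcelain crucible, 32 mm across, 30 mm high. Origin under its centre.
- brush: Bystander: a hand brush, 170 mm long along its x, lying on the bench. Origin under its middle.
- wrench: Bystander: a steel wrench, 180 mm long along its x, lying on the bench. Origin under its middle.
- jar: Bystander: a small capped jar, 52 mm across, 75 mm high. Origin under its centre.
- beaker: Bystander: a glass beaker, 68 mm across, 90 mm high. Origin under its centre.
- bottle: Bystander: an amber reagent bottle, 60 mm across, 150 mm high. Origin under its centre.
There are look-alikes about, which are no part of the job. Leave any green look-alike of the disc2 alone. What is shaped like the cover but orange is not meant.

How it is judged:
By the outcome, as a careful person would: the job done as asked, in the order asked, and still so for the second after the job is handed in, with the robot touching nothing.
Of disc1, disc2, disc3, disc4, disc5 only 3 to 5 are there at a start; the rules pass over those that are not, and their reading is None.
At some moment in a run one of disc1, disc2, disc3, disc4, disc5 may be knocked a few centimetres aside while the robot is not near it.
Once in a run the grip may slacken for a moment while it holds something.
It also fails if it takes over 210 s, if anything falls off the work surface, if the arm or the gripper's body presses on something with over 40 N, if the wrist force passes 120 N, or if a joint passes its speed limit or range.

### The arm

A 6-joint arm with a two-finger parallel gripper is mounted at the origin on the work surface. World frame = base frame: x ahead of the robot, y to its left, z up, the work surface at z = 0. Lengths are in m, angles in rad, forces in N, time in s.
With the tool pointing down it reaches from about 0.35 to 0.875 m from the base axis. Payload 4.2 kg.
Tool frame: the origin (TCP) lies on the centre line of the jaws, within the pads' length; the fingertips stand ctrl.tcp_to_tips ahead of it and the grasp point (between the pads) lies 2 mm behind it (ctrl.tcp_to_tips is the distance from the TCP to the fingertips, in m); z points along the fingers, y is the direction in which the jaws open and shut (so a half turn about z gives the same grasp; the last joint's range is limited). The gripper opens to 87 mm and grips with 3 to 60 N. Pads are 19 mm wide; open, the fingers measure 117 mm over their backs; the gripper's body (75 mm by 190 mm) begins 51 mm behind the grasp point.
Start: joints at [1.591, 0.385, 0.008, 0, -1.194, -0.259], TCP at [0.148, 0.607, 0.24] pointing down, gripper open.
Joint ranges: [-3.14, 3.14], [-1.21, 2.06], [-1.07, 1.41], [-3.16, 2.05], [-2.99, -0.16], [-3.1, 3.1]. Speed limits (rad/s): [2.79, 2.79, 3.14, 3.14, 3.14, 3.14].

### API

Orientations are given as a rotation vector (axis times angle).
In Python, from rig import status, viewer, ctrl, spotter gives the robot as it stands. The module is installed in compiled form; this text tells all that it offers.
- The arm moves only by the shell command python3 -m jog 'ROWS' [OPENING]. ROWS is JSON, a list of rows, each a list of 2 entries, a list of its own where there are three numbers: the shift along the tool's x, y, z in m, then the turn, a rotation vector about the tool's x, y, z in rad. In form: [[[tx, ty, tz], [wx, wy, wz]], ...]. A call has 1 to 8 rows; each row shifts and turns the commanded pose from where the row before left it, along the tool's axes as they then stand; what a row does not reach is not made up. A row lasts 1/12 s, in which the tool goes at most 41.7 mm and 7.16 degrees, less where a joint would pass 70% of its speed; a pose out of reach is approached as far as the arm can. A call is refused whole if a number of a shift passes 0.0417 or a number of a turn 0.125, either way. A call with a gripper value outside its range is refused whole. OPENING is the opening, from 0 (shut) to 1 (fully open), set as the call begins (- or left out, the last holds). The fingers move at their own pace and stop on an object; the grip force is fixed at half the most. Time passes only in rows, so rows that do not move let the fingers close. It gives the time, the measured TCP pose, the force and the opening at its end, in the units of the state.
- status.get_obs(): the state, without advancing time (a new reading comes with each control period).
- viewer.grab_frame(name): name is "scene" or "top" or "wrist"; returns a dict with "img" (480x640x3 uint8, blue, green, red), "intrinsics" (3x3 intrinsics, pixels), "cam_to_world" (4x4, takes a point from camera to world coordinates). Camera axes: x right, y up, looking along -z (the intrinsics and any distortion apply to the point x, -y, -z); pixel columns grow to the right and rows downward; lengths in m; the calibration is good to about 2 mm. The wrist camera is an equidistant fisheye: a pixel r from the principal point sees the ray r / f radians off the axis. A picture is of the moment at which its call begins. There is no depth.
- ctrl.close_job(): hands the job in, once; it reports no verdict.
Trained networks look in the newest picture that a camera, given by its name, has taken for a name from the list of things; names that differ only in an ending like _2 or _b are one class to them, and where a whole thing is asked for, a point or a joint stands for the part that bears it (a point fixed in the world has none). Each returns a list of dicts, best first, with "p" (0 to 1); they miss things now and then, are a little off and sometimes report something else, mostly with a low value. They report only what shows in the picture. A call takes as long as a camera call. They do not tell look-alikes from the thing itself.
- spotter.find_in(camera, thing): "pixel" ([column, row] in pixels, amid what is visible of it).
The state is a dict: "time_s": time; "q": joint angles; "qd": joint speeds; "tau": joint torques, N m; "tool_pos": TCP position; "ee_rot": TCP orientation; "contact_force": force on the tool from outside, world axes, zero at the start; "torque": the same for the moment, N m; "opening": opening from 0.0 (shut) to 1.0 (fully open).
Only numpy, scipy, OpenCV 4.12 (cv2) and the standard library are available. Lean on these libraries where they do the work, as an engineer would, in place of code of your own. Each camera call takes 0.05 s, during which the arm holds its last target. There are 200 camera calls.

## Working session

There is one attempt and no reset: what is moved stays moved. The work goes in short steps, Python scripts to look and compute and a shell command to move; the robot and the scene stay as the last step left them, time stands still between calls to the robot, and variables do not carry over. Pictures are saved under pics/ and viewed, on a budget of 14 in all, crops included, one or two more only if the job needs it, and the job is handed in when it is done.

```bash
mkdir -p pics; cat > h.py <<'E'
import numpy as np, cv2
from rig import status, viewer, ctrl, spotter
from scipy.spatial.transform import Rotation as R
def ray(f,px):
    K=f["intrinsics"];T=np.array(f["cam_to_world"]);K=np.array(K)
    u=np.array([(px[0]-K[0,2])/K[0,0],(px[1]-K[1,2])/K[1,1]])
    if f.get("wrist"):
        r=np.linalg.norm(u);d=np.array([*(u/max(r,1e-9)*np.sin(r)),np.cos(r)])
    else: d=np.array([*u,1.])
    d=d*[1,-1,-1]
    return T[:3,3],T[:3,:3]@d
def at(f,px,z):
    o,d=ray(f,px);return o+d*(z-o[2])/d[2]
def proj(f,p):
    K=np.array(f["intrinsics"]);T=np.array(f["cam_to_world"])
    c=T[:3,:3].T@(np.array(p)-T[:3,3]);c=c*[1,-1,-1]
    if f.get("wrist"):
        r=np.hypot(c[0],c[1]);t=np.arctan2(r,c[2]);u=c[:2]/max(r,1e-9)*t
    else:u=c[:2]/c[2]
    return np.array([K[0,0]*u[0]+K[0,2],K[1,1]*u[1]+K[1,2]])
def grab(n):
    f=viewer.grab_frame(n);f["wrist"]=n=="wrist";return f
E
python3 - <<'E'
from h import *
o=status.get_obs();print({k:np.round(v,3) for k,v in o.items()},ctrl.tcp_to_tips)
for n in("top","scene","wrist"):
    f=grab(n);cv2.imwrite(f"pics/{n}0.png",f["img"]);print(n,np.round(f["intrinsics"],1).tolist(),np.round(f["cam_to_world"],3).tolist())
    for t,z in(("disc1",.016),("cover",.14),("cover_bar",.155),("magazine",.0),("mouth",.135),("crucible_a",.017),("brush",.01),("wrench",.01),("jar",.04),("beaker",.045),("bottle",.07)):
        try:
            for d in spotter.find_in(n,t): print(t,np.round(d["pixel"],1),round(d["p"],2),np.round(at(f,d["pixel"],z),3))
        except Exception as e: print(t,e)
E
```

```text
{'time_s': np.float64(0.0), 'q': array([ 1.591e+00,  3.860e-01,  7.000e-03, -1.000e-03, -1.194e+00,
       -2.590e-01]), 'qd': array([ 0.001, -0.001,  0.002, -0.001, -0.   ,  0.001]), 'tau': array([-2.0000e-03, -3.9066e+01,  1.8739e+01,  4.2200e+00,  1.1000e-02,
       -0.0000e+00]), 'tool_pos': array([0.148, 0.607, 0.238]), 'ee_rot': array([ 3.117, -0.374, -0.   ]), 'contact_force': array([-0.172, -0.355,  0.13 ]), 'torque': array([-0.029,  0.038, -0.019]), 'opening': np.float64(1.002)} 0.017
top [[591.8, 0.0, 328.0], [0.0, 591.8, 238.8], [0.0, 0.0, 1.0]] [[0.001, 0.998, -0.057, 0.447], [-1.0, 0.001, -0.0, -0.056], [-0.0, 0.057, 0.998, 1.366], [0.0, 0.0, 0.0, 1.0]]
disc1 [198.2 210.9] 0.95 [0.588 0.242 0.016]
disc1 [152.3 216.1] 0.93 [0.576 0.347 0.016]
disc1 [199.5 274.7] 0.66 [0.442 0.237 0.016]
disc1 [151.1 270.2] 0.58 [0.452 0.347 0.016]
cover [383.3 328.6] 0.86 [ 0.332 -0.17   0.14 ]
cover [420.3 253.6] 0.75 [ 0.487 -0.247  0.14 ]
cover_bar [382.2 329.6] 0.96 [ 0.332 -0.166  0.155]
cover_bar [421.4 254.3] 0.57 [ 0.485 -0.247  0.155]
magazine [403.2 258.9] 0.86 [ 0.479 -0.229  0
[... 976 characters left out ...]
8.9] 0.94 [ 0.597 -0.149  0.135]
mouth [155.7 238.2] 0.21 [ 0.693 -0.327  0.135]
crucible_a [347.  341.3] 0.76 [0.591 0.075 0.017]
crucible_a [343.1 261.7] 0.61 [ 0.401 -0.065  0.017]
brush [319.3 394.8] 0.58 [0.715 0.102 0.01 ]
brush [255.5 249.1] 0.41 [ 0.484 -0.259  0.01 ]
brush [188.7 203.2] 0.39 [ 0.449 -0.532  0.01 ]
wrench [197.6 325.7] 0.94 [ 0.734 -0.184  0.01 ]
jar [246.9 186.9] 0.71 [ 0.326 -0.433  0.04 ]
beaker [186.9 202.7] 0.63 [ 0.483 -0.493  0.045]
bottle [156.9 234.8] 0.72 [ 0.636 -0.413  0.07 ]
wrist [[371.6, 0.0, 322.1], [0.0, 371.6, 240.7], [0.0, 0.0, 1.0]] [[-0.237, 0.936, 0.258, 0.219], [-0.971, -0.229, -0.064, 0.589], [-0.0, -0.266, 0.964, 0.385], [0.0, 0.0, 0.0, 1.0]]
```

View pics/top0.png

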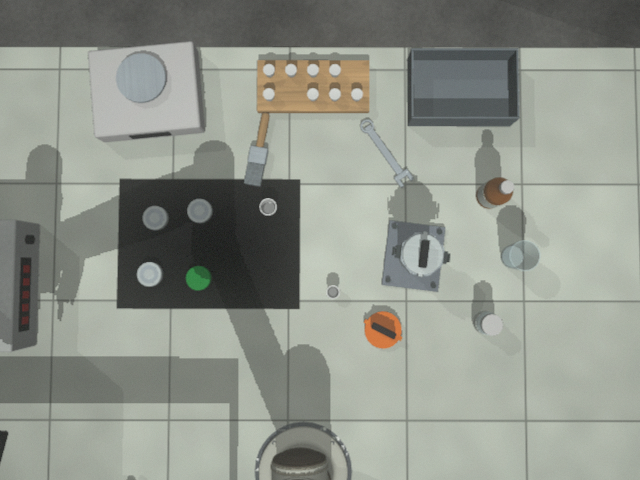

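View pics/scene0.png

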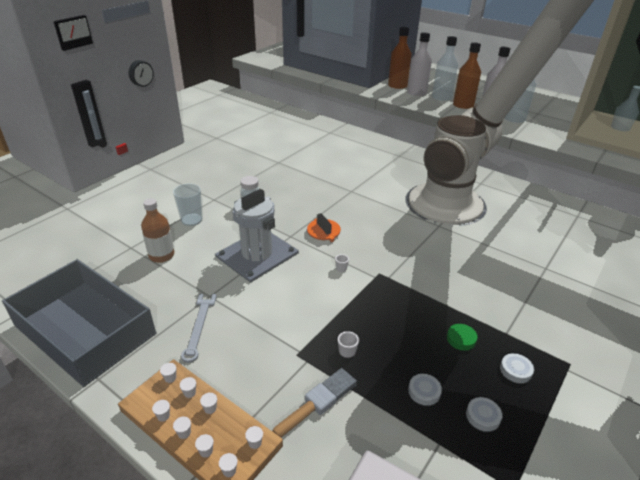

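The top view shows three grey discs on the black mat, at about (155,217), (199,211) and (149,273). The disc at (198,278) is the green decoy. The covered magazine is at (421,254), and the orange decoy cover is at (383,329). The scene view shows the same layout. Next I move over the magazine and refine with the wrist camera.

```bash

python3 -m jog '[[[0,0,-0.02],[0,0,-0.115]],[[0.0183,0.0337,-0.004],[0,0,0]],[[0.0183,0.0337,-0.004],[0,0,0]],[[0.0183,0.0337,-0.004],[0,0,0]],[[0.0183,0.0337,-0.004],[0,0,0]],[[0.0183,0.0337,-0.004],[0,0,0]],[[0.0183,0.0337,-0.004],[0,0,0]],[[0.0183,0.0337,-0.004],[0,0,0]]]' 1
python3 -m jog '[[[0.0183,0.0337,0],[0,0,0]],[[0.0183,0.0337,0],[0,0,0]],[[0.0183,0.0337,0],[0,0,0]],[[0.0183,0.0337,0],[0,0,0]],[[0.0183,0.0337,0],[0,0,0]],[[0.0183,0.0337,0],[0,0,0]],[[0.0183,0.0337,0],[0,0,0]],[[0.0183,0.0337,0],[0,0,0]]]'
python3 -m jog '[[[0.0183,0.0337,0],[0,0,0]],[[0.0183,0.0337,0],[0,0,0]],[[0.0183,0.0337,0],[0,0,0]],[[0.0183,0.0337,0],[0,0,0]],[[0.0183,0.0337,0],[0,0,0]],[[0.0183,0.0337,0],[0,0,0]],[[0.0183,0.0337,0],[0,0,0]],[[0,0,0],[0,0,0]]]'
python3 - <<'E'
from h import *
o=status.get_obs();print({k:np.round(o[k],4) for k in("tool_pos","ee_rot","contact_force")})
f=grab("wrist");cv2.imwrite("pics/w1.png",f["img"]);print(np.round(f["cam_to_world"],3).tolist())
for t,z in(("cover",.138),("cover_bar",.16),("magazine",0)):
    for d in spotter.find_in("wrist",t): print(t,np.round(d["pixel"],1),round(d["p"],2),np.round(at(f,d["pixel"],z),4))
E
```

```text
time_s: 2.47
tool_pos: [0.2461, 0.3555, 0.2879]
ee_rot: [-3.135, 0.193, -0.0]
contact_force: [0.7, 0.0, 0.6]
opening: 1.005
time_s: 3.13
tool_pos: [0.3579, 0.0699, 0.2882]
ee_rot: [-3.134, 0.193, -0.002]
contact_force: [0.8, 1.7, 0.5]
opening: 1.003
time_s: 3.8
tool_pos: [0.4574, -0.1831, 0.2868]
ee_rot: [3.133, -0.204, -0.001]
contact_force: [-0.8, 0.6, 0.3]
opening: 0.999
{'tool_pos': array([ 0.4574, -0.1831,  0.2868]), 'ee_rot': array([ 3.1334e+00, -2.0410e-01, -8.0000e-04]), 'contact_force': array([-0.8464,  0.612 ,  0.2672])}
[[-0.131, 0.956, 0.264, 0.53], [-0.991, -0.126, -0.034, -0.193], [0.001, -0.266, 0.964, 0.432], [0.0, 0.0, 0.0, 1.0]]
cover [332.7 301.6] 0.65 [ 0.3936 -0.1846  0.138 ]
cover [402.  183.3] 0.57 [ 0.4884 -0.2528  0.138 ]
cover_bar [333.1 303.6] 0.89 [ 0.4019 -0.1853  0.16  ]
cover_bar [400.2 184. ] 0.8 [ 0.4912 -0.2469  0.16  ]
cover_bar [350.7 149. ] 0.35 [ 0.5211 -0.2131  0.16  ]
magazine [353.2 143.6] 0.64 [ 0.5219 -0.2286  0.    ]
```

View pics/w1.png

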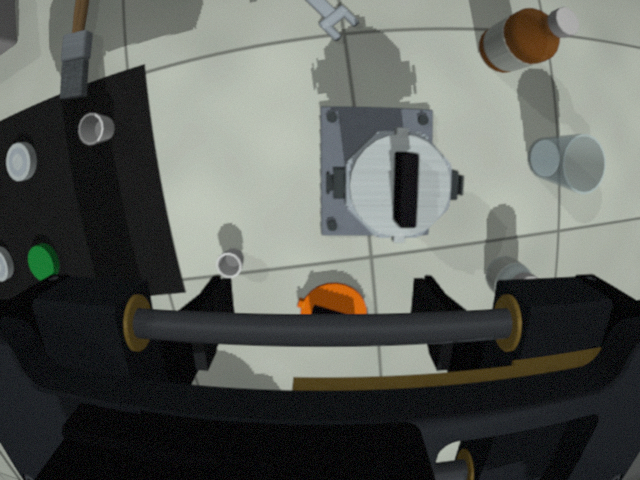

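The wrist view shows the cover centred near (399,186), with its bar close to vertical in the image. Its lugs are at about (401,132) and (398,238), and the foot plate edges are also near vertical. So the tool yaw already nearly matches the magazine's.

```bash
cat >> h.py <<'E'
def tool(pt,o=None):
    "shift in tool axes (zeros if level) from measured TCP to world pt"
    o=o or status.get_obs();Rm=R.from_rotvec(o["ee_rot"]).as_matrix()
    return np.round(Rm.T@(np.array(pt)-o["tool_pos"]),4)
E
python3 - <<'E'
from h import *
f=grab("wrist");img=f["img"]
a=at(f,(401,132),.139);b=at(f,(398,238),.139);print("lugs",a,b,(a+b)/2,np.degrees(np.arctan2(*(a-b)[1::-1])))
g=[at(f,p,.01) for p in((321,107),(321,235),(432,235),(432,107))];print("foot",np.round(g,4).tolist(),np.mean(g,0))
for i in(0,3):
    d=g[i]-g[1 if i==0 else 2];print(np.degrees(np.arctan2(d[1],d[0])),np.linalg.norm(d))
# dark bar top contour
m=(img.max(2)<45).astype(np.uint8);m[:, :375]=0;m[:,425:]=0;m[:140]=0;m[235:]=0
c=max(cv2.findContours(m,0,2)[0],key=cv2.contourArea);q=cv2.minAreaRect(c);print("bar",q)
c=at(f,q[0],.165);print(c)
v=cv2.fitLine(c0:=max(cv2.findContours(m,0,2)[0],key=cv2.contourArea),2,0,.01,.01).ravel();p=at(f,v[2:]+20*v[:2],.165)-at(f,v[2:]-20*v[:2],.165);print(np.degrees(np.arctan2(p[1],p[0])))
Rm=R.from_rotvec(status.get_obs()["ee_rot"]).as_matrix();print("toolx yaw",np.degrees(np.arctan2(Rm[1,0],Rm[0,0])))
print(tool((.487,-.250,.27)))
E
```

```text
lugs [ 0.52820729 -0.25031318  0.139     ] [ 0.44184134 -0.24009713  0.139     ] [ 0.48502432 -0.24520515  0.139     ] -6.746053297532178
foot [[0.5661, -0.1908, 0.01], [0.4191, -0.1723, 0.01], [0.4026, -0.3057, 0.01], [0.5547, -0.3181, 0.01]] [ 0.48561005 -0.24674302  0.01      ]
-7.163694831425917 0.148217064710921
-4.643481515284829 0.15264219371895119
bar ((412.5, 185.5), (73.0, 23.0), 90.0)
[ 0.4881556  -0.24960457  0.165     ]
-5.293036872419643
toolx yaw -7.026564962053343
[0.0402 0.0682 0.0177]
```

```bash

python3 -m jog '[[[0.013,0.0218,0.02],[0,0,0]],[[0.013,0.0218,0.02],[0,0,0]],[[0.013,0.0218,0.02],[0,0,0]],[[0,0,0.02],[0,0,0]],[[0,0,0.02],[0,0,0]],[[0,0,0.015],[0,0,0]],[[0,0,0],[0,0,0]],[[0,0,0],[0,0,0]]]' 1
python3 - <<'E'
from h import *
f=grab("wrist");cv2.imwrite("pics/w2.png",f["img"])
print(tool((.486,-.247,.162)))
E
```

```text
time_s: 4.72
tool_pos: [0.4864, -0.2468, 0.1728]
ee_rot: [3.136, -0.191, -0.001]
contact_force: [-0.8, 0.3, 0.6]
opening: 1.0
[-0.0011 -0.      0.0118]
```

View pics/w2.png

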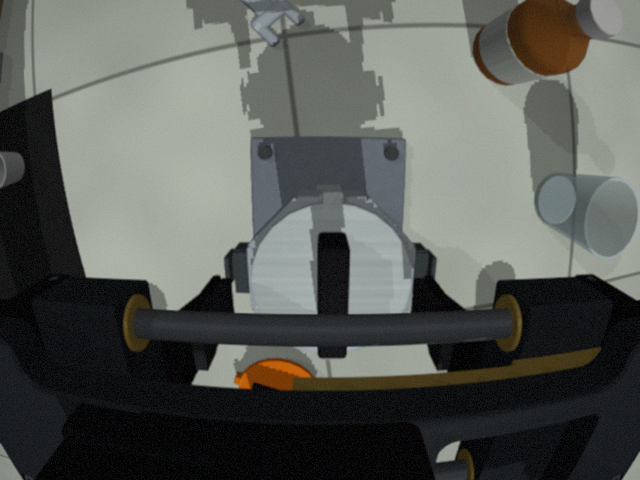

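The wrist view shows the bar at column 333 against a finger midpoint of about 323, so I shift +y by 4 mm, then descend and grip.

```bash

python3 -m jog '[[[-0.001,0.004,0],[0,0,0]],[[0,0,0.006],[0,0,0]],[[0,0,0.005],[0,0,0]],[[0,0,0],[0,0,0]]]' 1
python3 -m jog '[[[0,0,0],[0,0,0]],[[0,0,0],[0,0,0]],[[0,0,0],[0,0,0]],[[0,0,0],[0,0,0]],[[0,0,0],[0,0,0]],[[0,0,0],[0,0,0]],[[0,0,0],[0,0,0]],[[0,0,0],[0,0,0]]]' 0
python3 -m jog '[[[0,0,0],[0,0,0]],[[0,0,0],[0,0,0]],[[0,0,0],[0,0,0]]]'
```

```text
time_s: 5.1
tool_pos: [0.4842, -0.2515, 0.1608]
ee_rot: [-3.135, 0.195, 0.002]
contact_force: [-0.2, 0.4, -0.2]
opening: 1.002
time_s: 5.77
tool_pos: [0.4849, -0.2517, 0.1616]
ee_rot: [3.136, -0.194, 0.0]
contact_force: [0.1, -1.0, -0.3]
opening: 0.478
time_s: 6.02
tool_pos: [0.4849, -0.2517, 0.1615]
ee_rot: [-3.136, 0.194, 0.0]
contact_force: [-0.6, 0.3, 0.5]
opening: 0.248
```

```bash

python3 -m jog '[[[0,0,0],[0,0,0]],[[0,0,0],[0,0,0]],[[0,0,0],[0,0,0]],[[0,0,0],[0,0,0]],[[0,0,0],[0,0,0]],[[0,0,0],[0,0,0]]]'
python3 -m jog '[[[0,0,-0.004],[0,0,0]],[[0,0,-0.006],[0,0,0]],[[0,0,-0.01],[0,0,0]],[[0,0,0],[0,0,0]]]'
```

```text
time_s: 6.52
tool_pos: [0.4849, -0.2517, 0.1615]
ee_rot: [-3.136, 0.194, 0.0]
contact_force: [0.8, 0.9, 0.0]
opening: 0.16
time_s: 6.85
tool_pos: [0.4862, -0.2523, 0.184]
ee_rot: [3.134, -0.193, 0.006]
contact_force: [0.4, -0.7, -1.4]
opening: 0.155
```

```bash

python3 -m jog '[[[0,0,-0.025],[0,0,0]],[[0,0,-0.025],[0,0,0]],[[0.003,-0.028,0],[0,0,0]],[[0.003,-0.028,0],[0,0,0]],[[0.003,-0.028,0],[0,0,0]],[[0.003,-0.028,0],[0,0,0]],[[0.003,-0.028,0],[0,0,0]],[[0.003,-0.028,0],[0,0,0]]]'
python3 -m jog '[[[0.002,-0.028,0],[0,0,0]],[[0,0,0.035],[0,0,0]],[[0,0,0.035],[0,0,0]],[[0,0,0.035],[0,0,0]],[[0,0,0.035],[0,0,0]],[[0,0,0.035],[0,0,0]],[[0,0,0.01],[0,0,0]],[[0,0,0],[0,0,0]]]'
```

```text
time_s: 7.52
tool_pos: [0.5236, -0.0859, 0.232]
ee_rot: [-3.135, 0.195, -0.001]
contact_force: [0.2, -0.1, -2.4]
opening: 0.163
time_s: 8.18
tool_pos: [0.527, -0.0601, 0.0441]
ee_rot: [3.134, -0.195, -0.01]
contact_force: [-1.2, -0.6, -3.2]
opening: 0.159
```

```bash

python3 -m jog '[[[0,0,0.004],[0,0,0]],[[0,0,0.003],[0,0,0]],[[0,0,0.002],[0,0,0]],[[0,0,0],[0,0,0]],[[0,0,0],[0,0,0]]]'
```

```text
time_s: 8.6
tool_pos: [0.5296, -0.0596, 0.0387]
ee_rot: [-3.135, 0.194, -0.003]
contact_force: [-1.4, 0.0, -2.1]
opening: 0.158
```

```bash

python3 -m jog '[[[0,0,0.001],[0,0,0]],[[0,0,0.001],[0,0,0]],[[0,0,0],[0,0,0]],[[0,0,0],[0,0,0]]]'
python3 -m jog '[[[0,0,0.001],[0,0,0]],[[0,0,0.001],[0,0,0]],[[0,0,0],[0,0,0]],[[0,0,0],[0,0,0]]]'
```

```text
time_s: 8.93
tool_pos: [0.529, -0.0597, 0.0356]
ee_rot: [3.136, -0.194, 0.0]
contact_force: [0.4, 0.8, -2.6]
opening: 0.161
time_s: 9.27
tool_pos: [0.5291, -0.0597, 0.0345]
ee_rot: [3.135, -0.194, 0.001]
contact_force: [-2.0, 1.5, 5.5]
opening: 0.154
```

```bash

python3 -m jog '[[[0,0,-0.001],[0,0,0]],[[0,0,0],[0,0,0]],[[0,0,0],[0,0,0]],[[0,0,0],[0,0,0]],[[0,0,0],[0,0,0]],[[0,0,0],[0,0,0]],[[0,0,0],[0,0,0]],[[0,0,-0.01],[0,0,0]]]' 1
python3 -m jog '[[[0,0,-0.035],[0,0,0]],[[0,0,-0.035],[0,0,0]],[[0,0,-0.035],[0,0,0]],[[0,0,-0.035],[0,0,0]],[[-0.005,-0.0336,-0.035],[0,0,0]],[[-0.005,-0.0336,-0.035],[0,0,0]],[[-0.005,-0.0336,0],[0,0,0]],[[-0.005,-0.0336,0],[0,0,0]]]'
python3 -m jog '[[[-0.005,-0.0336,0],[0,0,0]],[[-0.005,-0.0336,0],[0,0,0]],[[-0.005,-0.0336,0],[0,0,0]],[[-0.005,-0.0336,0],[0,0,0]],[[-0.005,-0.0336,0],[0,0,0]],[[-0.005,-0.0336,0],[0,0,0]],[[0,0,0],[0,0,0]]]'
python3 - <<'E'
from h import *
for n in("top","wrist"):
    f=grab(n);cv2.imwrite(f"pics/{n}3.png",f["img"])
    for t,z in(("disc1",.012),("cover",.012)):
        for d in spotter.find_in(n,t): print(n,t,np.round(d["pixel"],1),round(d["p"],2),np.round(at(f,d["pixel"],z),4))
E
```

```text
time_s: 9.93
tool_pos: [0.5275, -0.0599, 0.0432]
ee_rot: [3.135, -0.195, -0.007]
contact_force: [0.3, 0.7, -0.3]
opening: 0.677
time_s: 10.6
tool_pos: [0.5266, 0.0675, 0.248]
ee_rot: [-3.132, 0.196, -0.01]
contact_force: [0.8, -0.7, -0.2]
opening: 0.999
time_s: 11.18
tool_pos: [0.521, 0.2748, 0.2446]
ee_rot: [-3.134, 0.186, -0.002]
contact_force: [-0.5, -0.5, 0.7]
opening: 1.001
top disc1 [198.8 209.6] 0.92 [0.5916 0.2413 0.012 ]
top disc1 [152.1 271. ] 0.79 [0.4505 0.346  0.012 ]
top disc1 [154.3 211.2] 0.66 [0.5878 0.3435 0.012 ]
top cover [327.7 235.2] 0.95 [ 0.533  -0.0551  0.012 ]
top cover [382.6 330.2] 0.64 [ 0.3169 -0.1801  0.012 ]
wrist disc1 [343.5 144. ] 0.94 [0.5872 0.2394 0.012 ]
wrist disc1 [247.7 169.3] 0.77 [0.5746 0.3398 0.012 ]
wrist disc1 [261.3 287.9] 0.69 [0.444 0.347 0.012]
wrist disc1 [359.  280.1] 0.63 [0.4401 0.2387 0.012 ]
wrist cover [587.7 175.4] 0.69 [ 0.5317 -0.0602  0.012 ]
wrist cover [636.  292.4] 0.52 [ 0.3516 -0.1837  0.012 ]
```

View pics/wrist3.png

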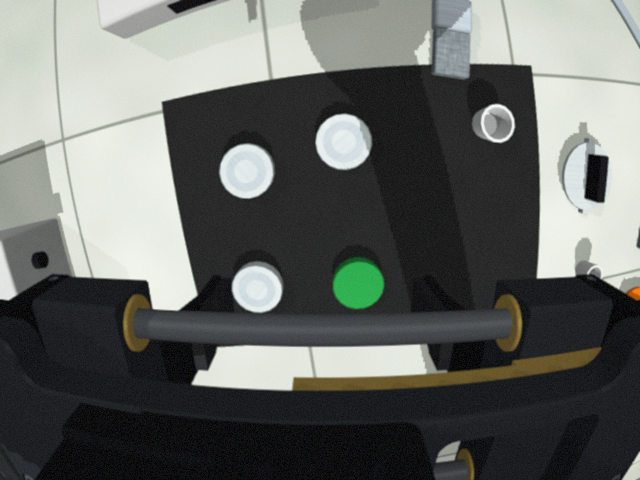

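The wrist view shows three silver discs at (343,141), (247,171) and (257,289), and the green decoy at (358,284). The cover stands upright at (588,176). I'll fit the disc outlines to get exact centres.

```bash
cat >> h.py <<'E'
def discs(f,guess,z=.016):
    "fit discs near guess (world xy): bright blob (top face rim) -> world circle centre and radius"
    g=f["img"].min(2);out=[]
    m=((g>125)).astype(np.uint8)
    for c in cv2.findContours(m,0,cv2.CHAIN_APPROX_NONE)[0]:
        if cv2.contourArea(c)<500: continue
        w=np.array([at(f,p[0],z)[:2] for p in cv2.convexHull(c)],dtype=np.float32)
        (x,y),r=cv2.minEnclosingCircle(w)
        if r<.04 and any(np.hypot(x-a,y-b)<.05 for a,b in guess): out.append((round(x,4),round(y,4),round(r,4)))
    return out
E
python3 - <<'E'
from h import *
f=viewer.grab_frame("wrist");f["wrist"]=True
print(discs(f,[(.588,.24),(.577,.341),(.445,.347)]))
print(status.get_obs()["tool_pos"],tool((.588,.240,.10)))
E
```

```text
[(0.445, 0.352, 0.0287), (0.573, 0.3415, 0.0286), (0.59, 0.2397, 0.0282)]
[0.52115674 0.26877849 0.24475581] [0.0699 0.0202 0.1448]
```

```bash

python3 -m jog '[[[0.0178,0.005,0.03],[0,0,0]],[[0.0178,0.005,0.03],[0,0,0]],[[0.0178,0.005,0.03],[0,0,0]],[[0.0178,0.005,0.03],[0,0,0]],[[0,0,0.03],[0,0,0]],[[0,0,0.03],[0,0,0]],[[0,0,0],[0,0,0]],[[0,0,0],[0,0,0]]]' 1
python3 - <<'E'
from h import *
f=grab("wrist");cv2.imwrite("pics/w4.png",f["img"]);print(tool((.589,.24,.026)),discs(f,[(.589,.24)]))
E
```

```text
time_s: 12.2
tool_pos: [0.5888, 0.2399, 0.0633]
ee_rot: [3.133, -0.196, -0.004]
contact_force: [1.3, 1.3, 0.7]
opening: 1.0
[-0.001   0.0012  0.0395] [(0.5908, 0.2405, 0.0284)]
```

View pics/w4.png

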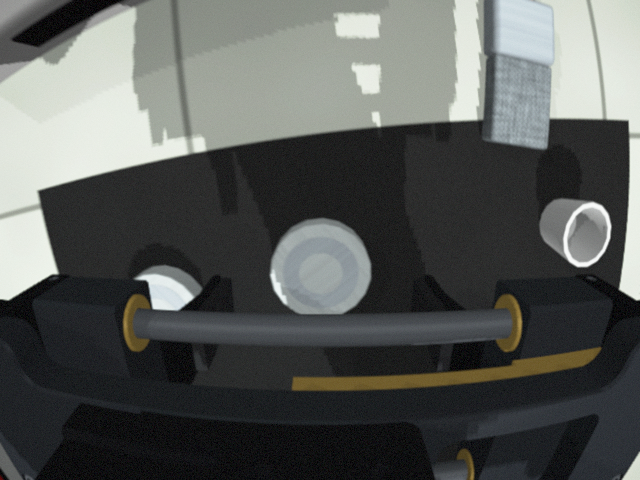

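The disc is centred between the jaws at column 321, so I descend and grip.

```bash

python3 -m jog '[[[0.001,0,0.02],[0,0,0]],[[0,0,0.012],[0,0,0]],[[0,0,0.005],[0,0,0]],[[0,0,0],[0,0,0]]]' 1
python3 -m jog '[[[0,0,0],[0,0,0]],[[0,0,0],[0,0,0]],[[0,0,0],[0,0,0]],[[0,0,0],[0,0,0]],[[0,0,0],[0,0,0]],[[0,0,0],[0,0,0]],[[0,0,0],[0,0,0]],[[0,0,0],[0,0,0]]]' 0
python3 -m jog '[[[0,0,0],[0,0,0]],[[0,0,0],[0,0,0]],[[0,0,0],[0,0,0]]]'
```

```text
time_s: 12.58
tool_pos: [0.5899, 0.2411, 0.0274]
ee_rot: [3.135, -0.194, -0.001]
contact_force: [-0.2, 0.3, 0.3]
opening: 0.997
time_s: 13.25
tool_pos: [0.5903, 0.2412, 0.0277]
ee_rot: [3.135, -0.194, 0.0]
contact_force: [-0.0, -0.5, 1.7]
opening: 0.632
time_s: 13.5
tool_pos: [0.5903, 0.2412, 0.0277]
ee_rot: [3.135, -0.194, 0.0]
contact_force: [-0.5, -1.7, 3.5]
opening: 0.629
```

```bash

python3 -m jog '[[[0,0,-0.01],[0,0,0]],[[0,0,-0.03],[0,0,0]],[[0,0,-0.03],[0,0,0]],[[0,0,-0.03],[0,0,0]],[[0,0,-0.03],[0,0,0]],[[0,0,-0.03],[0,0,0]],[[0,0,-0.03],[0,0,0]],[[0,0,-0.02],[0,0,0]]]'
python3 -m jog '[[[-0.003,0.0335,0],[0,0,0]],[[-0.003,0.0335,0],[0,0,0]],[[-0.003,0.0335,0],[0,0,0]],[[-0.003,0.0335,0],[0,0,0]],[[-0.003,0.0335,0],[0,0,0]],[[-0.003,0.0335,0],[0,0,0]],[[-0.003,0.0335,0],[0,0,0]],[[-0.003,0.0335,0],[0,0,0]]]'
python3 -m jog '[[[-0.003,0.0335,0],[0,0,0]],[[-0.003,0.0335,0],[0,0,0]],[[-0.003,0.0335,0],[0,0,0]],[[-0.003,0.0335,0],[0,0,0]],[[-0.003,0.0335,0],[0,0,0]],[[-0.003,0.0335,0],[0,0,0]],[[-0.002,0.033,0],[0,0,0]],[[0,0,0],[0,0,0]]]'
python3 - <<'E'
from h import *
f=grab("wrist");cv2.imwrite("pics/w5.png",f["img"]);print(tool((.4849,-.2517,.175)))
E
```

```text
time_s: 14.17
tool_pos: [0.5909, 0.2416, 0.2411]
ee_rot: [-3.133, 0.194, -0.006]
contact_force: [0.9, 0.5, -1.4]
opening: 0.627
time_s: 14.83
tool_pos: [0.5325, -0.0231, 0.2375]
ee_rot: [-3.135, 0.194, -0.0]
contact_force: [0.8, 0.5, -0.8]
opening: 0.628
time_s: 15.5
tool_pos: [0.4832, -0.2555, 0.2372]
ee_rot: [3.134, -0.203, -0.001]
contact_force: [-0.3, 0.2, -1.1]
opening: 0.624
[ 0.001  -0.0022  0.0621]
```

View pics/w5.png

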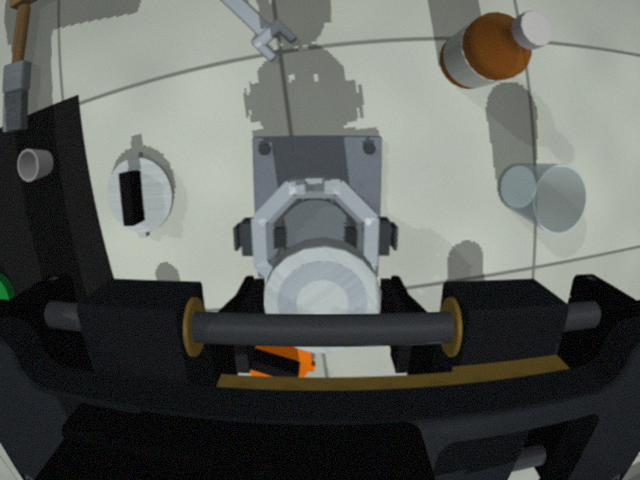

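The wrist view shows the disc held level, centred at column 322. The open mouth lies below at column 316, and the cover stands on the bench at (140,195). I correct y, then descend.

```bash

python3 -m jog '[[[0.001,-0.003,0.02],[0,0,0]],[[0,0,0.02],[0,0,0]],[[0,0,0.02],[0,0,0]],[[0,0,0.006],[0,0,0]],[[0,0,0],[0,0,0]],[[0,0,0],[0,0,0]]]'
python3 - <<'E'
from h import *
print(tool((.4849,-.2517,.153)))
E
```

```text
time_s: 16.05
tool_pos: [0.4866, -0.2484, 0.172]
ee_rot: [3.135, -0.193, 0.001]
contact_force: [0.4, 0.4, -0.6]
opening: 0.631
[-0.0013  0.0035  0.019 ]
```

```bash

python3 -m jog '[[[-0.0015,0.003,0],[0,0,0]],[[0,0,0.006],[0,0,0]],[[0,0,0.005],[0,0,0]],[[0,0,0],[0,0,0]],[[0,0,0],[0,0,0]]]'
python3 -m jog '[[[0,0,0.004],[0,0,0]],[[0,0,0.003],[0,0,0]],[[0,0,0],[0,0,0]],[[0,0,0],[0,0,0]]]'
```

```text
time_s: 16.47
tool_pos: [0.4839, -0.2515, 0.1601]
ee_rot: [-3.135, 0.195, 0.001]
contact_force: [-0.5, 1.0, -0.9]
opening: 0.628
time_s: 16.8
tool_pos: [0.4847, -0.2516, 0.1533]
ee_rot: [3.135, -0.194, 0.002]
contact_force: [1.4, -0.4, -2.7]
opening: 0.626
```

```bash

python3 -m jog '[[[0,0,0],[0,0,0]],[[0,0,0],[0,0,0]],[[0,0,0],[0,0,0]],[[0,0,0],[0,0,0]],[[0,0,0],[0,0,0]],[[0,0,-0.01],[0,0,0]],[[0,0,-0.02],[0,0,0]],[[0,0,-0.02],[0,0,0]]]' 0.9
python3 -m jog '[[[0,0,0],[0,0,0]],[[0,0,0],[0,0,0]],[[0,0,0],[0,0,0]],[[0,0,0],[0,0,0]],[[0,0,0],[0,0,0]],[[0,0,0],[0,0,0]],[[0,0,0],[0,0,0]],[[0,0,0],[0,0,0]]]' 0
python3 -m jog '[[[0,0,0],[0,0,0]],[[0,0,0],[0,0,0]],[[0,0,0],[0,0,0]],[[0,0,0],[0,0,0]],[[0,0,0],[0,0,0]],[[0,0,0],[0,0,0]]]'
python3 - <<'E'
from h import *
f=grab("wrist");cv2.imwrite("pics/w6.png",f["img"]);print(tool((.4849,-.2517,.170)))
E
```

```text
time_s: 17.47
tool_pos: [0.4836, -0.2514, 0.204]
ee_rot: [-3.136, 0.194, 0.003]
contact_force: [0.6, 0.1, -0.2]
opening: 0.895
time_s: 18.13
tool_pos: [0.484, -0.2514, 0.203]
ee_rot: [-3.136, 0.194, 0.001]
contact_force: [-0.1, -0.1, -1.2]
opening: 0.381
time_s: 18.63
tool_pos: [0.4841, -0.2514, 0.2034]
ee_rot: [-3.136, 0.194, -0.0]
contact_force: [0.0, -0.4, 0.5]
opening: 0.011
[0.0008 0.0001 0.0334]
```

View pics/w6.png

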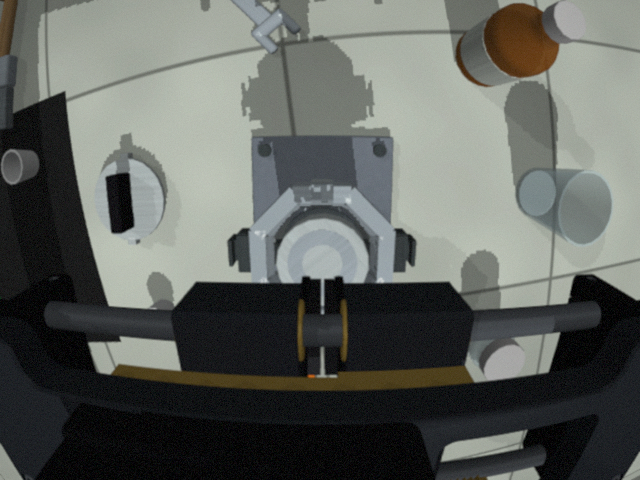

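The disc sits centred in the mouth. With the fingers closed I push it down.

```bash

python3 -m jog '[[[0,0,0.02],[0,0,0]],[[0,0,0.02],[0,0,0]],[[0,0,0.008],[0,0,0]],[[0,0,0.005],[0,0,0]],[[0,0,0.005],[0,0,0]],[[0,0,0],[0,0,0]]]'
python3 -m jog '[[[0,0,0.005],[0,0,0]],[[0,0,0.005],[0,0,0]],[[0,0,0],[0,0,0]]]'
python3 -m jog '[[[0,0,0.004],[0,0,0]],[[0,0,0.003],[0,0,0]],[[0,0,0],[0,0,0]],[[0,0,0],[0,0,0]]]'
```

```text
time_s: 19.18
tool_pos: [0.4844, -0.2517, 0.1454]
ee_rot: [3.135, -0.194, 0.001]
contact_force: [-1.3, -0.8, 1.4]
opening: 0.007
time_s: 19.43
tool_pos: [0.4845, -0.2517, 0.1358]
ee_rot: [3.135, -0.194, 0.002]
contact_force: [-0.6, -0.9, 2.0]
opening: 0.003
time_s: 19.77
tool_pos: [0.4846, -0.2517, 0.129]
ee_rot: [3.135, -0.194, 0.002]
contact_force: [-1.1, -0.7, 5.8]
opening: 0.008
```

```bash

python3 -m jog '[[[0,0,0.002],[0,0,0]],[[0,0,0],[0,0,0]],[[0,0,0],[0,0,0]]]'
python3 -m jog '[[[0,0,-0.005],[0,0,0]],[[0,0,-0.005],[0,0,0]],[[0,0,0],[0,0,0]],[[0,0,0],[0,0,0]]]'
python3 -m jog '[[[0,0,-0.03],[0,0,0]],[[0,0,-0.03],[0,0,0]],[[0,0,-0.03],[0,0,0]],[[0,0,0],[0,0,0]]]' 1
python3 - <<'E'
from h import *
f=grab("wrist");cv2.imwrite("pics/w7.png",f["img"][120:320,220:420].repeat(3,0).repeat(3,1))
f=grab("top");print(spotter.find_in("top","disc1"),discs(f,[(.577,.341),(.445,.347)]))
for d in spotter.find_in("top","disc1"):print(np.round(at(f,d["pixel"],.016),3),d["p"])
E
```

```text
time_s: 20.02
tool_pos: [0.4845, -0.2517, 0.1269]
ee_rot: [3.135, -0.194, 0.002]
contact_force: [-0.4, -1.2, 4.7]
opening: 0.006
time_s: 20.35
tool_pos: [0.4836, -0.251, 0.136]
ee_rot: [-3.135, 0.195, 0.001]
contact_force: [0.2, -0.1, 0.1]
opening: -0.0
time_s: 20.68
tool_pos: [0.4869, -0.2524, 0.2322]
ee_rot: [3.133, -0.192, 0.017]
contact_force: [0.9, 0.1, 0.8]
opening: 0.218
[{'pixel': [151.9, 271.0], 'p': 0.82}, {'pixel': [198.5, 273.6], 'p': 0.77}, {'pixel': [155.3, 217.5], 'p': 0.64}, {'pixel': [409.2, 276.8], 'p': 0.18}] []
[0.45  0.345 0.016] 0.82
[0.445 0.239 0.016] 0.77
[0.573 0.34  0.016] 0.64
[ 0.438 -0.241  0.016] 0.18
```

View pics/w7.png

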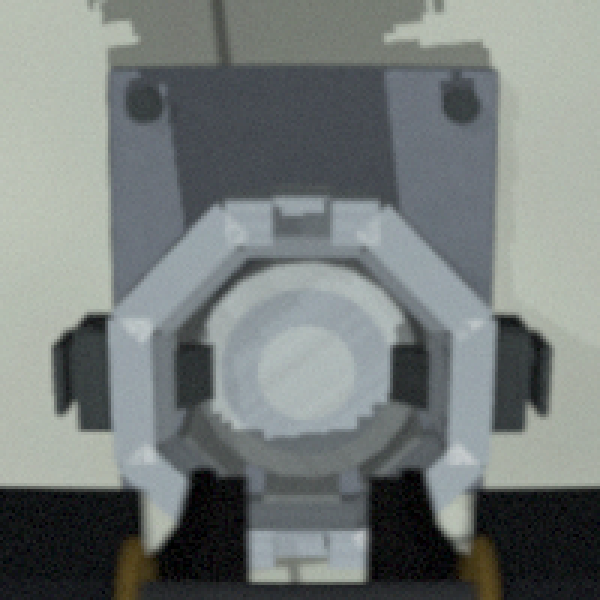

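The crop shows the disc below the rim with both black catch noses lying over its edge, so it is held. Next is disc B.

```bash

python3 -m jog '[[[0.0008,-0.0333,0],[0,0,0]],[[0.0008,-0.0333,0],[0,0,0]],[[0.0008,-0.0333,0],[0,0,0]],[[0.0008,-0.0333,0],[0,0,0]],[[0.0008,-0.0333,0],[0,0,0]],[[0.0008,-0.0333,0],[0,0,0]],[[0.0008,-0.0333,0],[0,0,0]],[[0.0008,-0.0333,0],[0,0,0]]]' 1
python3 -m jog '[[[0.0008,-0.0333,0],[0,0,0]],[[0.0008,-0.0333,0],[0,0,0]],[[0.0008,-0.0333,0],[0,0,0]],[[0.0008,-0.0333,0],[0,0,0]],[[0.0008,-0.0333,0],[0,0,0]],[[0.0008,-0.0333,0],[0,0,0]],[[0.0008,-0.0333,0],[0,0,0]],[[0.0008,-0.0333,0],[0,0,0]]]'
python3 -m jog '[[[0.0008,-0.0333,0.02],[0,0,0]],[[0.0008,-0.0333,0.03],[0,0,0]],[[0,0,0.04],[0,0,0]],[[0,0,0.04],[0,0,0]],[[0,0,0.04],[0,0,0]],[[0,0,0],[0,0,0]],[[0,0,0],[0,0,0]]]'
python3 - <<'E'
from h import *
f=grab("wrist");cv2.imwrite("pics/w8.png",f["img"])
for d in spotter.find_in("wrist","disc1"):print(np.round(at(f,d["pixel"],.012),3),d["p"],d["pixel"])
r=discs(f,[(.577,.341),(.445,.347)]);print(r,status.get_obs()["tool_pos"],[tool((a,b,.0275)) for a,b,_ in r])
E
```

```text
time_s: 21.55
tool_pos: [0.5223, 0.0136, 0.2245]
ee_rot: [3.135, -0.194, -0.006]
contact_force: [0.9, -0.6, 1.1]
opening: 0.971
time_s: 22.22
tool_pos: [0.5617, 0.2769, 0.2241]
ee_rot: [3.133, -0.194, -0.005]
contact_force: [0.1, -0.2, -0.0]
opening: 1.0
time_s: 22.8
tool_pos: [0.5704, 0.3376, 0.0549]
ee_rot: [3.129, -0.194, -0.009]
contact_force: [-0.0, 0.3, 0.9]
opening: 0.998
[0.575 0.342 0.012] 0.82 [312.1, 270.1]
[0.419 0.256 0.012] 0.45 [452.7, 445.2]
[(0.5736, 0.3423, 0.0285)] [0.57340831 0.34004327 0.06040163] [array([-0.0002, -0.0022,  0.0329])]
```

```bash

python3 -m jog '[[[0.0005,-0.002,0.015],[0,0,0]],[[0,0,0.012],[0,0,0]],[[0,0,0.005],[0,0,0]],[[0,0,0],[0,0,0]]]' 1
python3 -m jog '[[[0,0,0],[0,0,0]],[[0,0,0],[0,0,0]],[[0,0,0],[0,0,0]],[[0,0,0],[0,0,0]],[[0,0,0],[0,0,0]],[[0,0,0],[0,0,0]],[[0,0,0],[0,0,0]],[[0,0,0],[0,0,0]]]' 0
python3 -m jog '[[[0,0,0],[0,0,0]],[[0,0,0],[0,0,0]]]'
python3 -m jog '[[[0,0,-0.01],[0,0,0]],[[0,0,-0.03],[0,0,0]],[[0,0,-0.03],[0,0,0]],[[0,0,-0.03],[0,0,0]],[[0,0,-0.03],[0,0,0]],[[0,0,-0.03],[0,0,0]],[[0,0,-0.03],[0,0,0]],[[0,0,-0.02],[0,0,0]]]'
python3 - <<'E'
from h import *
print(tool((.4849,-.2517,.235)))
E
```

```text
time_s: 23.23
tool_pos: [0.5725, 0.3408, 0.0265]
ee_rot: [3.135, -0.195, -0.001]
contact_force: [0.3, 0.5, 0.5]
opening: 1.001
time_s: 23.9
tool_pos: [0.5729, 0.3413, 0.0268]
ee_rot: [-3.135, 0.194, -0.001]
contact_force: [-0.6, 0.4, 2.1]
opening: 0.631
time_s: 24.07
tool_pos: [0.573, 0.3413, 0.0268]
ee_rot: [-3.135, 0.194, -0.001]
contact_force: [-0.7, 0.4, 2.1]
opening: 0.626
time_s: 24.73
tool_pos: [0.5733, 0.3413, 0.2405]
ee_rot: [-3.133, 0.194, -0.005]
contact_force: [-0.2, 1.0, -0.8]
opening: 0.631
[-0.0147  0.5994  0.0038]
```

```bash

python3 -m jog '[[[-0.0008,0.0333,0],[0,0,0]],[[-0.0008,0.0333,0],[0,0,0]],[[-0.0008,0.0333,0],[0,0,0]],[[-0.0008,0.0333,0],[0,0,0]],[[-0.0008,0.0333,0],[0,0,0]],[[-0.0008,0.0333,0],[0,0,0]],[[-0.0008,0.0333,0],[0,0,0]],[[-0.0008,0.0333,0],[0,0,0]]]'
python3 -m jog '[[[-0.0008,0.0333,0],[0,0,0]],[[-0.0008,0.0333,0],[0,0,0]],[[-0.0008,0.0333,0],[0,0,0]],[[-0.0008,0.0333,0],[0,0,0]],[[-0.0008,0.0333,0],[0,0,0]],[[-0.0008,0.0333,0],[0,0,0]],[[-0.0008,0.0333,0],[0,0,0]],[[-0.0008,0.0333,0],[0,0,0]]]'
python3 -m jog '[[[-0.0008,0.0333,0],[0,0,0]],[[-0.0008,0.0333,0],[0,0,0]],[[0,0,0.03],[0,0,0]],[[0,0,0.03],[0,0,0]],[[0,0,0],[0,0,0]],[[0,0,0],[0,0,0]],[[0,0,0],[0,0,0]]]'
python3 - <<'E'
from h import *
f=grab("wrist");cv2.imwrite("pics/w9.png",f["img"])
print(tool((.4849,-.2517,.153)))
E
```

```text
time_s: 25.4
tool_pos: [0.5326, 0.0759, 0.2368]
ee_rot: [-3.136, 0.194, 0.001]
contact_force: [0.3, 0.1, -1.3]
opening: 0.629
time_s: 26.07
tool_pos: [0.4933, -0.1874, 0.2369]
ee_rot: [-3.135, 0.194, 0.0]
contact_force: [0.5, 0.0, -0.9]
opening: 0.63
time_s: 26.65
tool_pos: [0.4855, -0.252, 0.1781]
ee_rot: [3.134, -0.192, 0.003]
contact_force: [0.3, -0.6, -0.7]
opening: 0.63
[-0.0011 -0.0001  0.0256]
```

View pics/w9.png

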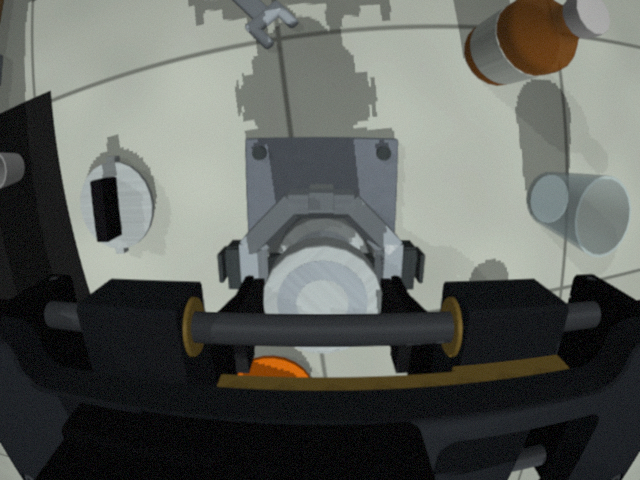

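The second disc is held level at column 322 over the mouth, which is centred on 321. I lower and release it.

```bash

python3 -m jog '[[[-0.001,0,0.008],[0,0,0]],[[0,0,0.006],[0,0,0]],[[0,0,0.005],[0,0,0]],[[0,0,0.005],[0,0,0]],[[0,0,0],[0,0,0]],[[0,0,0],[0,0,0]]]'
python3 - <<'E'
from h import *
print(tool((.4849,-.2517,.153)))
E
```

```text
time_s: 27.2
tool_pos: [0.4842, -0.2517, 0.1524]
ee_rot: [3.135, -0.194, 0.002]
contact_force: [1.9, 0.2, -1.2]
opening: 0.625
[ 0.0007 -0.0001 -0.0006]
```

```bash

python3 -m jog '[[[0,0,0],[0,0,0]],[[0,0,0],[0,0,0]],[[0,0,0],[0,0,0]],[[0,0,0],[0,0,0]],[[0,0,0],[0,0,0]],[[0,0,-0.01],[0,0,0]],[[0,0,-0.02],[0,0,0]],[[0,0,-0.02],[0,0,0]]]' 0.9
python3 -m jog '[[[0,0,0],[0,0,0]],[[0,0,0],[0,0,0]],[[0,0,0],[0,0,0]],[[0,0,0],[0,0,0]],[[0,0,0],[0,0,0]],[[0,0,0],[0,0,0]],[[0,0,0],[0,0,0]],[[0,0,0],[0,0,0]]]' 0
python3 -m jog '[[[0,0,0],[0,0,0]],[[0,0,0],[0,0,0]],[[0,0,0],[0,0,0]],[[0,0,0],[0,0,0]],[[0,0,0],[0,0,0]],[[0,0,0],[0,0,0]]]'
python3 - <<'E'
from h import *
f=grab("wrist");cv2.imwrite("pics/w10.png",f["img"][120:320,220:420].repeat(3,0).repeat(3,1));print(tool((.4849,-.2517,.170)))
E
```

```text
time_s: 27.87
tool_pos: [0.483, -0.2517, 0.203]
ee_rot: [-3.135, 0.194, 0.003]
contact_force: [-0.0, -0.1, 0.7]
opening: 0.9
time_s: 28.53
tool_pos: [0.4834, -0.2517, 0.2021]
ee_rot: [-3.135, 0.194, 0.001]
contact_force: [-0.3, -0.5, -0.3]
opening: 0.381
time_s: 29.03
tool_pos: [0.4835, -0.2517, 0.2025]
ee_rot: [-3.136, 0.194, -0.0]
contact_force: [-0.3, -0.9, -0.3]
opening: 0.014
[ 0.0014 -0.0002  0.0325]
```

View pics/w10.png

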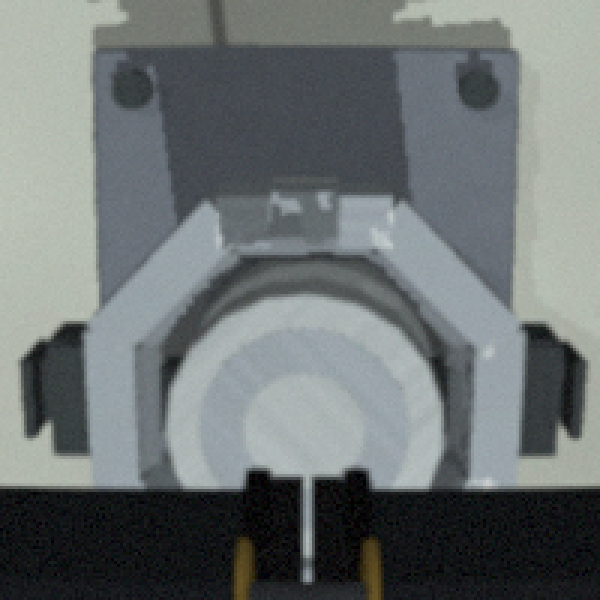

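The second disc lies in the mouth, level between the catches, so I push it down.

```bash

python3 -m jog '[[[0.001,0,0.02],[0,0,0]],[[0,0,0.02],[0,0,0]],[[0,0,0.008],[0,0,0]],[[0,0,0.005],[0,0,0]],[[0,0,0],[0,0,0]]]'
python3 -m jog '[[[0,0,0.005],[0,0,0]],[[0,0,0.005],[0,0,0]],[[0,0,0],[0,0,0]]]'
python3 -m jog '[[[0,0,0.005],[0,0,0]],[[0,0,0.004],[0,0,0]],[[0,0,0.002],[0,0,0]],[[0,0,0],[0,0,0]],[[0,0,0],[0,0,0]]]'
python3 -m jog '[[[0,0,-0.005],[0,0,0]],[[0,0,-0.005],[0,0,0]],[[0,0,0],[0,0,0]],[[0,0,0],[0,0,0]]]'
```

```text
time_s: 29.5
tool_pos: [0.4848, -0.2522, 0.1497]
ee_rot: [3.135, -0.193, -0.0]
contact_force: [-0.3, -1.2, 1.3]
opening: 0.006
time_s: 29.75
tool_pos: [0.4848, -0.2522, 0.1399]
ee_rot: [3.135, -0.194, 0.001]
contact_force: [-0.6, -0.3, 2.0]
opening: 0.0
time_s: 30.17
tool_pos: [0.4849, -0.2522, 0.1294]
ee_rot: [3.135, -0.194, 0.002]
contact_force: [-0.7, -2.2, 5.2]
opening: 0.002
time_s: 30.5
tool_pos: [0.4844, -0.2516, 0.1385]
ee_rot: [-3.135, 0.195, -0.0]
contact_force: [-0.9, -0.0, 0.7]
opening: 0.004
```

```bash

python3 -m jog '[[[0,0,0.007],[0,0,0]],[[0,0,0.005],[0,0,0]],[[0,0,0],[0,0,0]],[[0,0,0],[0,0,0]]]'
python3 -m jog '[[[0,0,-0.006],[0,0,0]],[[0,0,-0.006],[0,0,0]],[[0,0,0],[0,0,0]],[[0,0,0],[0,0,0]]]'
python3 -m jog '[[[0,0,-0.03],[0,0,0]],[[0,0,-0.03],[0,0,0]],[[0,0,-0.03],[0,0,0]],[[0,0,0],[0,0,0]]]' 1
python3 - <<'E'
from h import *
f=grab("wrist");cv2.imwrite("pics/w11.png",f["img"][120:320,220:420].repeat(3,0).repeat(3,1))
f=grab("top")
for d in spotter.find_in("top","disc1"):print(np.round(at(f,d["pixel"],.016),3),d["p"])
E
```

```text
time_s: 30.83
tool_pos: [0.4852, -0.2519, 0.1267]
ee_rot: [3.135, -0.193, 0.002]
contact_force: [1.6, 0.9, 5.6]
opening: 0.008
time_s: 31.17
tool_pos: [0.4838, -0.2516, 0.1382]
ee_rot: [-3.135, 0.195, 0.002]
contact_force: [-0.7, 0.2, 0.2]
opening: 0.009
time_s: 31.5
tool_pos: [0.487, -0.253, 0.2343]
ee_rot: [3.132, -0.193, 0.016]
contact_force: [-0.1, -1.1, 0.8]
opening: 0.226
[0.445 0.349 0.016] 0.76
[0.44  0.241 0.016] 0.74
```

View pics/w11.png

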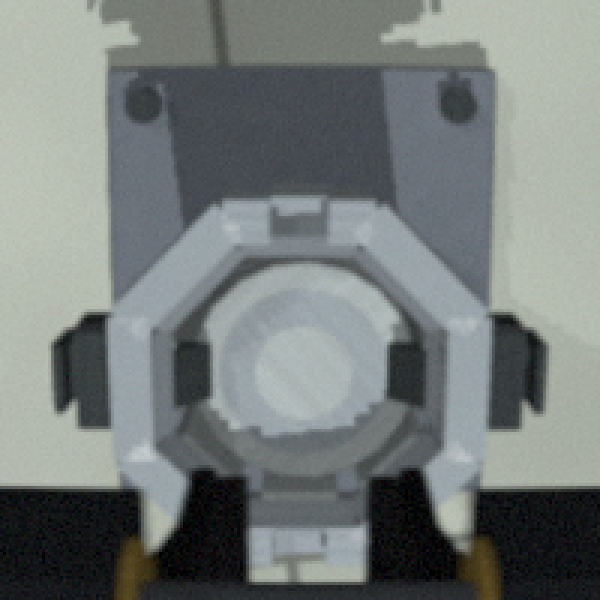

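The second disc is caught the same way, with both noses over its edge. Now the third disc.

```bash

python3 -m jog '[[[-0.0064,-0.033,0],[0,0,0]],[[-0.0064,-0.033,0],[0,0,0]],[[-0.0064,-0.033,0],[0,0,0]],[[-0.0064,-0.033,0],[0,0,0]],[[-0.0064,-0.033,0],[0,0,0]],[[-0.0064,-0.033,0],[0,0,0]],[[-0.0064,-0.033,0],[0,0,0]],[[-0.0064,-0.033,0],[0,0,0]]]' 1
python3 -m jog '[[[-0.0064,-0.033,0],[0,0,0]],[[-0.0064,-0.033,0],[0,0,0]],[[-0.0064,-0.033,0],[0,0,0]],[[-0.0064,-0.033,0],[0,0,0]],[[-0.0064,-0.033,0],[0,0,0]],[[-0.0064,-0.033,0],[0,0,0]],[[-0.0064,-0.033,0],[0,0,0]],[[-0.0064,-0.033,0],[0,0,0]]]'
python3 -m jog '[[[-0.0064,-0.033,0.02],[0,0,0]],[[-0.0064,-0.033,0.03],[0,0,0]],[[0,0,0.04],[0,0,0]],[[0,0,0.04],[0,0,0]],[[0,0,0.035],[0,0,0]],[[0,0,0],[0,0,0]],[[0,0,0],[0,0,0]]]'
python3 - <<'E'
from h import *
f=grab("wrist");cv2.imwrite("pics/w12.png",f["img"])
for d in spotter.find_in("wrist","disc1"):print(np.round(at(f,d["pixel"],.012),3),d["p"],d["pixel"])
r=discs(f,[(.445,.347)]);print(r,status.get_obs()["tool_pos"],[tool((a,b,.0275)) for a,b,_ in r])
E
```

```text
time_s: 32.32
tool_pos: [0.4646, 0.0176, 0.2266]
ee_rot: [3.134, -0.195, -0.006]
contact_force: [0.2, 0.2, 0.3]
opening: 0.952
time_s: 32.98
tool_pos: [0.4467, 0.2855, 0.2263]
ee_rot: [3.132, -0.194, -0.005]
contact_force: [0.6, -0.4, 0.9]
opening: 1.0
time_s: 33.57
tool_pos: [0.4425, 0.3475, 0.0631]
ee_rot: [3.129, -0.194, -0.006]
contact_force: [0.5, 1.1, 1.0]
opening: 1.002
[0.445 0.351 0.012] 0.79 [313.4, 269.7]
[0.443 0.246 0.012] 0.56 [489.8, 248.8]
[(0.4447, 0.3528, 0.0284)] [0.44459664 0.35002211 0.06713571] [array([-0.0003, -0.0027,  0.0396])]
```

```bash

python3 -m jog '[[[0.0005,-0.0025,0.02],[0,0,0]],[[0,0,0.014],[0,0,0]],[[0,0,0.005],[0,0,0]],[[0,0,0],[0,0,0]]]' 1
python3 -m jog '[[[0,0,0],[0,0,0]],[[0,0,0],[0,0,0]],[[0,0,0],[0,0,0]],[[0,0,0],[0,0,0]],[[0,0,0],[0,0,0]],[[0,0,0],[0,0,0]],[[0,0,0],[0,0,0]],[[0,0,0],[0,0,0]]]' 0
python3 -m jog '[[[0,0,0],[0,0,0]],[[0,0,0],[0,0,0]]]'
python3 -m jog '[[[0,0,-0.01],[0,0,0]],[[0,0,-0.03],[0,0,0]],[[0,0,-0.03],[0,0,0]],[[0,0,-0.03],[0,0,0]],[[0,0,-0.03],[0,0,0]],[[0,0,-0.03],[0,0,0]],[[0,0,-0.03],[0,0,0]],[[0,0,-0.02],[0,0,0]]]'
python3 - <<'E'
from h import *
print(tool((.4849,-.2517,.235)))
E
```

```text
time_s: 34.0
tool_pos: [0.4449, 0.352, 0.0278]
ee_rot: [-3.134, 0.195, -0.001]
contact_force: [0.3, -0.8, -0.1]
opening: 0.998
time_s: 34.67
tool_pos: [0.4447, 0.3519, 0.0271]
ee_rot: [-3.135, 0.194, -0.001]
contact_force: [-0.8, 0.1, 2.0]
opening: 0.628
time_s: 34.83
tool_pos: [0.4447, 0.3519, 0.0271]
ee_rot: [-3.135, 0.194, -0.001]
contact_force: [-0.7, -0.3, 3.6]
opening: 0.629
time_s: 35.5
tool_pos: [0.4449, 0.352, 0.2403]
ee_rot: [-3.133, 0.194, -0.004]
contact_force: [0.7, 0.6, 0.5]
opening: 0.628
[0.1141 0.5941 0.0037]
```

```bash

python3 -m jog '[[[0.0063,0.033,0],[0,0,0]],[[0.0063,0.033,0],[0,0,0]],[[0.0063,0.033,0],[0,0,0]],[[0.0063,0.033,0],[0,0,0]],[[0.0063,0.033,0],[0,0,0]],[[0.0063,0.033,0],[0,0,0]],[[0.0063,0.033,0],[0,0,0]],[[0.0063,0.033,0],[0,0,0]]]'
python3 -m jog '[[[0.0063,0.033,0],[0,0,0]],[[0.0063,0.033,0],[0,0,0]],[[0.0063,0.033,0],[0,0,0]],[[0.0063,0.033,0],[0,0,0]],[[0.0063,0.033,0],[0,0,0]],[[0.0063,0.033,0],[0,0,0]],[[0.0063,0.033,0],[0,0,0]],[[0.0063,0.033,0],[0,0,0]]]'
python3 -m jog '[[[0.0063,0.033,0],[0,0,0]],[[0.0063,0.033,0],[0,0,0]],[[0,0,0.03],[0,0,0]],[[0,0,0.03],[0,0,0]],[[0,0,0],[0,0,0]],[[0,0,0],[0,0,0]],[[0,0,0],[0,0,0]]]'
python3 - <<'E'
from h import *
f=grab("wrist");cv2.imwrite("pics/w13.png",f["img"])
print(tool((.4849,-.2517,.153)))
for d in spotter.find_in("wrist","disc1"):print(d)
E
```

```text
time_s: 36.17
tool_pos: [0.4611, 0.0818, 0.2369]
ee_rot: [-3.136, 0.194, 0.001]
contact_force: [1.2, 0.1, -1.3]
opening: 0.629
time_s: 36.83
tool_pos: [0.4786, -0.1863, 0.2368]
ee_rot: [-3.135, 0.195, 0.001]
contact_force: [-0.3, 0.3, -0.6]
opening: 0.627
time_s: 37.42
tool_pos: [0.4846, -0.2519, 0.1783]
ee_rot: [3.135, -0.193, 0.003]
contact_force: [0.6, 0.2, 0.0]
opening: 0.628
[-0.0002 -0.0001  0.0259]
{'pixel': [323.6, 285.0], 'p': 0.95}
{'pixel': [321.8, 234.1], 'p': 0.7}
{'pixel': [292.7, 222.1], 'p': 0.46}
{'pixel': [320.9, 197.9], 'p': 0.45}
```

View pics/w13.png

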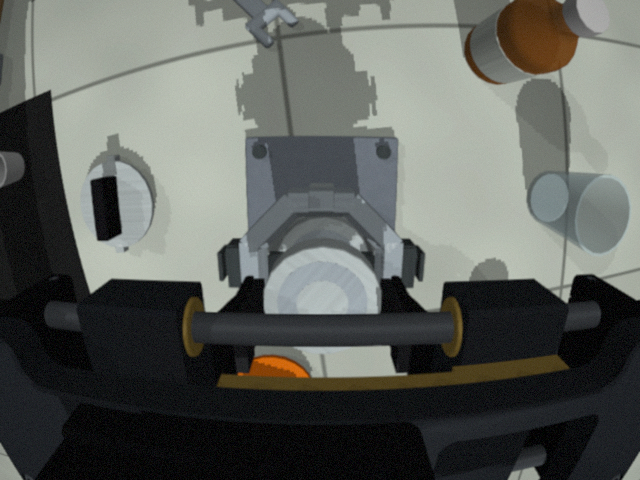

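The third disc is held level and centred at column 322 over the mouth. I lower, release and push it.

```bash

python3 -m jog '[[[0,0,0.008],[0,0,0]],[[0,0,0.006],[0,0,0]],[[0,0,0.005],[0,0,0]],[[0,0,0.006],[0,0,0]],[[0,0,0],[0,0,0]],[[0,0,0],[0,0,0]]]'
python3 -m jog '[[[0,0,0],[0,0,0]],[[0,0,0],[0,0,0]],[[0,0,0],[0,0,0]],[[0,0,0],[0,0,0]],[[0,0,0],[0,0,0]],[[0,0,-0.01],[0,0,0]],[[0,0,-0.02],[0,0,0]],[[0,0,-0.02],[0,0,0]]]' 0.9
python3 -m jog '[[[0,0,0],[0,0,0]],[[0,0,0],[0,0,0]],[[0,0,0],[0,0,0]],[[0,0,0],[0,0,0]],[[0,0,0],[0,0,0]],[[0,0,0],[0,0,0]],[[0,0,0],[0,0,0]],[[0,0,0],[0,0,0]]]' 0
python3 -m jog '[[[0,0,0],[0,0,0]],[[0,0,0],[0,0,0]],[[0,0,0],[0,0,0]],[[0,0,0],[0,0,0]],[[0,0,0],[0,0,0]],[[0,0,0],[0,0,0]]]'
python3 - <<'E'
from h import *
f=grab("wrist");cv2.imwrite("pics/w14.png",f["img"][120:320,220:420].repeat(3,0).repeat(3,1));print(tool((.4849,-.2517,.170)))
# compare with the previous disc's picture at this stage
a=cv2.imread("pics/w10.png").astype(int);b=cv2.imread("pics/w14.png").astype(int);print(np.abs(a-b).mean())
E
```

```text
time_s: 38.02
tool_pos: [0.4851, -0.2519, 0.1523]
ee_rot: [3.135, -0.193, 0.005]
contact_force: [1.0, 0.3, 1.9]
opening: 0.63
time_s: 38.68
tool_pos: [0.482, -0.2512, 0.201]
ee_rot: [-3.134, 0.195, 0.008]
contact_force: [0.4, 0.1, -1.1]
opening: 0.901
time_s: 39.35
tool_pos: [0.4836, -0.2517, 0.2014]
ee_rot: [-3.135, 0.194, 0.001]
contact_force: [0.6, -0.4, 0.2]
opening: 0.376
time_s: 39.85
tool_pos: [0.4837, -0.2517, 0.2018]
ee_rot: [3.136, -0.194, 0.0]
contact_force: [-0.9, 0.4, 0.3]
opening: 0.016
[ 0.0012 -0.0002  0.0317]
4.1182083333333335
```

```bash

python3 -m jog '[[[0.001,0,0.02],[0,0,0]],[[0,0,0.02],[0,0,0]],[[0,0,0.008],[0,0,0]],[[0,0,0.005],[0,0,0]],[[0,0,0],[0,0,0]]]'
python3 -m jog '[[[0,0,0.005],[0,0,0]],[[0,0,0.005],[0,0,0]],[[0,0,0],[0,0,0]]]'
python3 -m jog '[[[0,0,0.005],[0,0,0]],[[0,0,0.004],[0,0,0]],[[0,0,0.003],[0,0,0]],[[0,0,0],[0,0,0]],[[0,0,0],[0,0,0]]]'
python3 -m jog '[[[0,0,0.002],[0,0,0]],[[0,0,0],[0,0,0]],[[0,0,0],[0,0,0]]]'
python3 -m jog '[[[0,0,-0.006],[0,0,0]],[[0,0,-0.006],[0,0,0]],[[0,0,0],[0,0,0]],[[0,0,0],[0,0,0]]]'
python3 -m jog '[[[0,0,-0.03],[0,0,0]],[[0,0,-0.03],[0,0,0]],[[0,0,-0.03],[0,0,0]],[[0,0,0],[0,0,0]]]' 1
python3 - <<'E'
from h import *
f=grab("wrist");cv2.imwrite("pics/w15.png",f["img"][120:320,220:420].repeat(3,0).repeat(3,1))
a=cv2.imread("pics/w11.png").astype(int);b=cv2.imread("pics/w15.png").astype(int);print(np.abs(a-b).mean())
f=grab("top")
for t in("disc1","cover"):
  for d in spotter.find_in("top",t):print(t,np.round(at(f,d["pixel"],.016),3),d["p"])
E
```

```text
time_s: 40.32
tool_pos: [0.4848, -0.2522, 0.1488]
ee_rot: [3.135, -0.193, -0.001]
contact_force: [0.3, -1.4, 2.7]
opening: 0.004
time_s: 40.57
tool_pos: [0.4849, -0.2522, 0.1393]
ee_rot: [3.135, -0.194, 0.001]
contact_force: [-1.0, -0.4, 3.1]
opening: 0.004
time_s: 40.98
tool_pos: [0.4849, -0.2522, 0.128]
ee_rot: [3.135, -0.194, 0.001]
contact_force: [-2.3, -0.6, 6.9]
opening: 0.006
time_s: 41.23
tool_pos: [0.4849, -0.2522, 0.1261]
ee_rot: [3.135, -0.194, 0.001]
contact_force: [-1.9, 1.2, 6.5]
opening: 0.002
time_s: 41.57
tool_pos: [0.4847, -0.2516, 0.1369]
ee_rot: [-3.135, 0.195, -0.001]
contact_force: [-0.9, 0.8, 0.2]
opening: 0.005
time_s: 41.9
tool_pos: [0.4877, -0.2529, 0.2327]
ee_rot: [3.132, -0.192, 0.017]
contact_force: [1.0, -0.1, 1.3]
opening: 0.226
5.372733333333334
disc1 [0.443 0.244 0.016] 0.6
cover [ 0.319 -0.179  0.016] 0.95
```

View pics/w15.png

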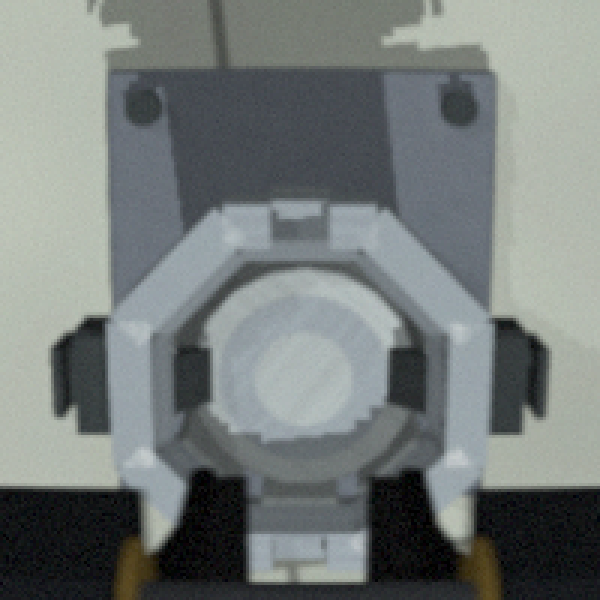

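The third disc is caught under both noses, and the top view now finds only the green decoy left among the disc shapes. Now I fetch the cover.

```bash

python3 -m jog '[[[0.0033,-0.0328,0],[0,0,0]],[[0.0033,-0.0328,0],[0,0,0]],[[0.0033,-0.0328,0],[0,0,0]],[[0.0033,-0.0328,0],[0,0,0]],[[0.0033,-0.0328,0],[0,0,0]],[[0.0033,-0.0328,0],[0,0,0]],[[0,0,0.03],[0,0,0]],[[0,0,0.03],[0,0,0]]]' 1
python3 -m jog '[[[0,0,0.03],[0,0,0]],[[0,0,0.03],[0,0,0]],[[0,0,0.02],[0,0,0]],[[0,0,0],[0,0,0]],[[0,0,0],[0,0,0]]]'
python3 - <<'E'
from h import *
f=grab("wrist");cv2.imwrite("pics/w16.png",f["img"])
for t,z in(("cover",.012),("cover_bar",.035)):
  for d in spotter.find_in("wrist",t):print(t,np.round(at(f,d["pixel"],z),3),d["p"],d["pixel"])
print(tool((.5291,-.0597,.0355)))
E
```

```text
time_s: 42.77
tool_pos: [0.5294, -0.0569, 0.166]
ee_rot: [-3.135, 0.189, -0.003]
contact_force: [0.8, 0.3, -1.3]
opening: 0.969
time_s: 43.18
tool_pos: [0.5274, -0.0593, 0.0849]
ee_rot: [3.134, -0.194, -0.008]
contact_force: [-0.2, 0.4, -0.3]
opening: 1.004
cover [ 0.329 -0.147  0.012] 0.77 [447.1, 454.7]
cover_bar [ 0.359 -0.138  0.035] 0.5 [446.4, 454.4]
[-0.0006  0.0009  0.0525]
```

View pics/w16.png

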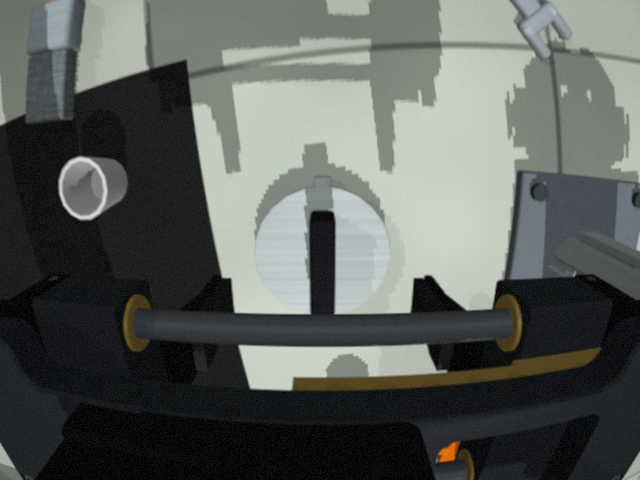

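The bar lies centred between the jaws at column 322 and parallel to them. I descend and grip.

```bash

python3 -m jog '[[[0,0.0005,0.025],[0,0,0]],[[0,0,0.017],[0,0,0]],[[0,0,0.01],[0,0,0]],[[0,0,0],[0,0,0]],[[0,0,0],[0,0,0]]]'
python3 -m jog '[[[0,0,0],[0,0,0]],[[0,0,0],[0,0,0]],[[0,0,0],[0,0,0]],[[0,0,0],[0,0,0]],[[0,0,0],[0,0,0]],[[0,0,0],[0,0,0]],[[0,0,0],[0,0,0]],[[0,0,0],[0,0,0]]]' 0
python3 -m jog '[[[0,0,0],[0,0,0]],[[0,0,0],[0,0,0]],[[0,0,0],[0,0,0]],[[0,0,0],[0,0,0]],[[0,0,0],[0,0,0]],[[0,0,0],[0,0,0]],[[0,0,0],[0,0,0]]]'
python3 -m jog '[[[0,0,-0.005],[0,0,0]],[[0,0,-0.01],[0,0,0]],[[0,0,0],[0,0,0]],[[0,0,0],[0,0,0]]]'
```

```text
time_s: 43.75
tool_pos: [0.5292, -0.0595, 0.0355]
ee_rot: [3.136, -0.194, 0.002]
contact_force: [0.3, 0.7, 0.5]
opening: 0.998
time_s: 44.42
tool_pos: [0.5285, -0.0595, 0.0347]
ee_rot: [3.136, -0.194, -0.0]
contact_force: [0.0, 1.0, -0.1]
opening: 0.48
time_s: 45.0
tool_pos: [0.5285, -0.0595, 0.0347]
ee_rot: [3.136, -0.194, -0.0]
contact_force: [0.1, -0.5, -0.6]
opening: 0.158
time_s: 45.33
tool_pos: [0.5291, -0.0594, 0.0506]
ee_rot: [-3.135, 0.194, -0.003]
contact_force: [0.4, -0.0, -2.6]
opening: 0.157
```

```bash

python3 -m jog '[[[0,0,-0.03],[0,0,0]],[[0,0,-0.03],[0,0,0]],[[0,0,-0.03],[0,0,0]],[[0,0,-0.03],[0,0,0]],[[0,0,-0.03],[0,0,0]],[[0,0,-0.03],[0,0,0]],[[-0.0034,0.0327,0],[0,0,0]],[[-0.0034,0.0327,0],[0,0,0]]]'
python3 -m jog '[[[-0.0034,0.0327,0],[0,0,0]],[[-0.0034,0.0327,0],[0,0,0]],[[-0.0034,0.0327,0],[0,0,0]],[[-0.0032,0.0327,0],[0,0,0]],[[0,0,0.025],[0,0,0]],[[0,0,0.02],[0,0,0]],[[0,0,0],[0,0,0]],[[0,0,0],[0,0,0]]]'
python3 -m jog '[[[0,0,0],[0,0,0]],[[0,0,0],[0,0,0]]]'
python3 -c "
from h import *
print(tool((.4845,-.2517,.1665)))"
```

```text
time_s: 46.0
tool_pos: [0.5148, -0.123, 0.2321]
ee_rot: [-3.135, 0.189, -0.008]
contact_force: [-0.1, -0.3, -2.7]
opening: 0.159
time_s: 46.67
tool_pos: [0.4834, -0.2517, 0.1838]
ee_rot: [-3.135, 0.195, 0.005]
contact_force: [0.3, 0.3, -2.4]
opening: 0.156
time_s: 46.83
tool_pos: [0.4854, -0.2516, 0.1863]
ee_rot: [3.135, -0.193, 0.005]
contact_force: [-1.1, 0.3, -1.8]
opening: 0.158
[-0.0009  0.0002  0.0198]
```

```bash

python3 -m jog '[[[-0.0008,0,0.008],[0,0,0]],[[0,0,0.006],[0,0,0]],[[0,0,0.003],[0,0,0]],[[0,0,0],[0,0,0]],[[0,0,0],[0,0,0]]]'
python3 -m jog '[[[0,0,0.002],[0,0,0]],[[0,0,0.002],[0,0,0]],[[0,0,0],[0,0,0]],[[0,0,0],[0,0,0]]]'
python3 -m jog '[[[0,0,0.002],[0,0,0]],[[0,0,0],[0,0,0]],[[0,0,0],[0,0,0]]]'
```

```text
time_s: 47.25
tool_pos: [0.4834, -0.2515, 0.1674]
ee_rot: [3.136, -0.194, -0.001]
contact_force: [0.4, -0.6, -2.1]
opening: 0.159
time_s: 47.58
tool_pos: [0.4834, -0.2516, 0.1636]
ee_rot: [-3.136, 0.194, 0.0]
contact_force: [-0.7, -0.4, -2.3]
opening: 0.161
time_s: 47.83
tool_pos: [0.4835, -0.2516, 0.1617]
ee_rot: [-3.136, 0.194, 0.0]
contact_force: [0.7, -0.4, -2.3]
opening: 0.154
```

```bash

python3 -m jog '[[[0,0,0.001],[0,0,0]],[[0,0,0],[0,0,0]],[[0,0,0],[0,0,0]]]'
python3 -m jog '[[[0,0,0.001],[0,0,0]],[[0,0,0],[0,0,0]],[[0,0,0],[0,0,0]]]'
```

```text
time_s: 48.08
tool_pos: [0.4835, -0.2516, 0.1616]
ee_rot: [3.135, -0.194, 0.001]
contact_force: [-2.4, 2.1, 5.1]
opening: 0.161
time_s: 48.33
tool_pos: [0.4835, -0.2516, 0.1616]
ee_rot: [3.135, -0.193, 0.001]
contact_force: [-3.6, 3.8, 11.4]
opening: 0.157
```

It is seated at TCP z 0.1616 (0.1615 at the start) with a firm reaction force. I release and look.

```bash

python3 -m jog '[[[0,0,-0.002],[0,0,0]],[[0,0,0],[0,0,0]],[[0,0,0],[0,0,0]],[[0,0,0],[0,0,0]],[[0,0,0],[0,0,0]],[[0,0,0],[0,0,0]],[[0,0,0],[0,0,0]],[[0,0,0],[0,0,0]]]' 1
python3 -m jog '[[[0,0,0],[0,0,0]],[[0,0,0],[0,0,0]],[[0,0,-0.02],[0,0,0]],[[-0.01,0,-0.03],[0,0,0]],[[-0.02,0,-0.03],[0,0,0]],[[-0.02,0,-0.02],[0,0,0]],[[0,0,0],[0,0,0]],[[0,0,0],[0,0,0]]]'
python3 - <<'E'
from h import *
f=grab("wrist");cv2.imwrite("pics/w17.png",cv2.resize(f["img"][60:300,180:500],None,fx=2,fy=2))
g=grab("top");h=cv2.imread("pics/top0.png");d=cv2.absdiff(g["img"],h).max(2)
for t in("cover","cover_bar"):
  for q in spotter.find_in("top",t):print(t,np.round(q["pixel"],1),round(q["p"],2))
s=grab("scene");a=s["img"][150:290,190:350];b=cv2.imread("pics/scene0.png")[150:290,190:350]
cv2.imwrite("pics/s17.png",cv2.resize(np.hstack([b,a]),None,fx=2.4,fy=2.4))
E
```

```text
time_s: 49.0
tool_pos: [0.4835, -0.2516, 0.1616]
ee_rot: [3.136, -0.194, -0.0]
contact_force: [0.3, -0.6, -0.7]
opening: 0.68
time_s: 49.67
tool_pos: [0.4339, -0.2454, 0.2633]
ee_rot: [3.135, -0.195, 0.006]
contact_force: [0.2, -1.0, 0.0]
opening: 0.999
cover [423.2 239.6] 0.73
cover [385.8 331.1] 0.63
cover_bar [383.2 330.3] 0.66
cover_bar [424.  245.1] 0.61
```

View pics/s17.png

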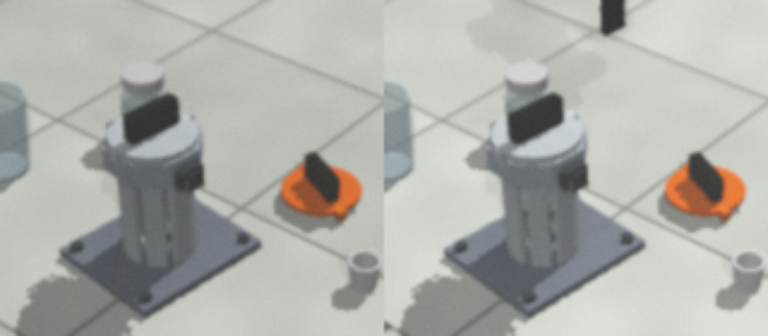

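View pics/w17.png

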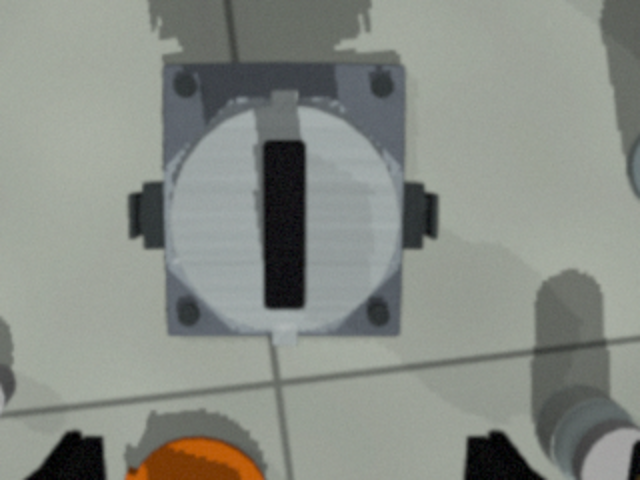

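The scene crop (before on the left, now on the right) shows the cover as it stood at the start, with discs visible through the slots. The wrist crop shows it level, centred at (285,215) and with its lugs in line with the notches. I hand in.

```bash
python3 -c "
from h import *
f=grab('top')
for q in spotter.find_in('top','disc1'):print(np.round(at(f,q['pixel'],.016),3),round(q['p'],2))
print(ctrl.close_job())"
```

```text
[0.441 0.238 0.016] 0.57
the job is handed in; nothing more can be done
None
```

I loaded all three discs that lay on the bench into the magazine, put the cover back on home, and handed the job in at about 50 s of the 210 s allowed.

- **Cover off:** I set it down level on clear bench at about (0.53, -0.06).
- **Discs:** Each disc was pushed below the catches. The finger force fell to about zero on backing off, and the picture after each showed both catch noses over its edge.
- **Cover on:** Its lugs dropped straight into the notches, because I had kept its angle the same, so no turn was needed. It seated at a tool height of 0.1616 m, against 0.1615 m at the start, and pressed back with 11 N. The before and after pictures match.
- **Bench:** The last top view finds only the green decoy disc, still in its place. The orange look-alike was not touched. The brush, wrench, crucibles and other bystanders look unmoved in the pictures, but I did not measure them.

Two readings disagreed slightly. The push forces on the discs (about 5 to 7 N) were 1 to 3 N below what the stated spring gives. In the last pictures the spotter's pixels for the cover in the top view were 10 to 15 rows off its first ones, probably because the gripper partly hid it. The wrist and scene pictures showed the cover in place. I saw no grip slackening and no disc knocked aside.

I viewed 16 pictures, two past the budget of 14.

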